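Make up a forming kit and a soldering kit at the goldsmith's bench

TASK

Make up two tool kits. Forming kit, in the light cardboard tray that overhangs the wooden riser: stand the heavy doming block in the middle bay first, before anything else goes on that tray, then the small anvil and the stepped mandrel in the two end bays, one in each (either way round), and do not let the tray tip or slide. Soldering kit, in the dark wooden tray: the charcoal block in the larger bay and the jar in the smaller; set every piece down upright on the bay's floor rather than dropping it, and leave both trays and the bowl, handpiece and lighter where they are.

Things in the scene. Friction and masses are not known exactly. Their poses are not given: they have to be found in the camera images.
- doming_block_mid (a point): Steel doming block, a 42 mm cube with round hollows in its faces (on top one 22 mm hollow and four small ones), about 0.5 kg, standing upright. The point is the cube's centre, 21 mm above its underside; axes square to its faces, z up.
- anvil_mid (a point): Small upright steel horn anvil, 58 mm long (x), 42 high, 0.23 kg. Point: midway along, 21 mm above the underside; z up, +x to the horn's tip. Grip its flat-topped head across y: 28 mm wide, x = -29 to +11 mm, 28 to 42 mm above the underside; then the horn tapers to x = +29. Waist below 20 mm wide; foot (lowest 10 mm) 34 mm wide, x = -27 to +15. Centre of mass near x = -6 mm.
- mandrel_mid (a point): Stepped ring mandrel of plain light metal, standing upright: three round steps, diameter 48 mm from 0 to 8 mm above its underside, 36 mm from 8 to 34 mm, 26 mm from 34 to 60 mm, about 0.22 kg. The point is on its axis at half height, 30 mm above the underside; z up.
- charcoal_mid (a point): Charcoal soldering block, a matt black brick 64 mm (x) by 42 mm (y) by 38 mm high (z), about 60 g. The point is its centre, 19 mm above its underside.
- jar_mid (a point): Amber glass jar with a flat steel lid, a plain upright cylinder 44 mm in diameter and 56 mm high (the lid is the top 16 mm, same diameter), about 0.11 kg. The point is on its axis at half height, 28 mm above the underside; z up.
- long_tray: Loose 60 g white-rimmed cardboard tray, 240 (x) by 76 mm (y), centred on a fixed wooden riser 100 (x) by 110 by 35 mm high; its ends overhang 70 mm: it tips if only an end is loaded. Origin: centre of underside; z up. Floor 4 mm thick; 3 mm walls, two dividers rise 7 mm above the floor. Bays along x: middle 68 mm long at x = 0; ends 80 mm long, centred at x = +77 and -77 mm; all 70 mm wide.
- short_tray: Loose dark wooden tray with pale rims, 171 (x) by 76 mm (y), 0.45 kg, flat on the bench. Origin: centre of underside; z up. Floor 4 mm thick; 3 mm walls and one cross divider rise 7 mm above the floor. Larger bay 92 mm long, centred at x = -36.5 mm; smaller bay 70 mm long, centred at x = +47.5 mm; both 70 mm wide.
- bowl: Bystander: terracotta-coloured footed bowl, 112 mm across the rim, 68 mm high. Origin: centre of its underside.
- handpiece: Bystander: steel rotary handpiece with a small cutting disc, lying on the bench, about 147 mm long (along its x, disc at +x), 25 mm thick. Origin: underside, near mid-length.
- lighter: Bystander: green plastic lighter with a metal end, lying flat, 79 mm long (x), 24 mm wide, 12 mm thick. Origin: underside, near mid-length.

How it is judged (in metres and radians):
On the way:
1. the doming block stands in the middle bay of the cardboard tray, with neither the anvil nor the mandrel on that tray yet (x of doming_block_mid in the frame of long_tray between -0.016 and 0.016 m and y of doming_block_mid in the frame of long_tray between -0.018 and 0.018 m and z of doming_block_mid in the frame of long_tray between 0.021 and 0.029 m and angle between doming_block_mid's own z axis and vertical below 0.1 rad and horizontal distance between each of anvil_mid, mandrel_mid and long_tray above 0.14 m and linear speed of doming_block below 0.02 m/s and contact force between the fingers and doming_block below 0.05 N), for 0.2 s.
At the end, for the whole second after the job is handed in: Doming block in the middle bay (16 mm along, 18 mm across), anvil and mandrel one in each end bay, charcoal in the larger and jar in the smaller bay; all standing on the bay floors (4 mm), upright (6 degrees); cardboard tray level (3 degrees); all released and at rest (x of doming_block_mid in the frame of long_tray between -0.016 and 0.016 m and y of doming_block_mid in the frame of long_tray between -0.018 and 0.018 m and z of doming_block_mid in the frame of long_tray between 0.021 and 0.029 m and angle between each of doming_block_mid, charcoal_mid, jar_mid's own z axis and vertical below 0.1 rad and (((x of anvil_mid in the frame of long_tray between 0.05 and 0.105 m and y of anvil_mid in the frame of long_tray between -0.025 and 0.025 m and z of anvil_mid in the frame of long_tray between 0.021 and 0.029 m and angle between anvil_mid's own z axis and vertical below 0.1 rad) and (x of mandrel_mid in the frame of long_tray between -0.105 and -0.05 m and y of mandrel_mid in the frame of long_tray between -0.025 and 0.025 m and z of mandrel_mid in the frame of long_tray between 0.03 and 0.038 m and angle between mandrel_mid's own z axis and vertical below 0.1 rad)) or ((x of mandrel_mid in the frame of long_tray between 0.05 and 0.105 m and y of mandrel_mid in the frame of long_tray between -0.025 and 0.025 m and z of mandrel_mid in the frame of long_tray between 0.03 and 0.038 m and angle between mandrel_mid's own z axis and vertical below 0.1 rad) and (x of anvil_mid in the frame of long_tray between -0.105 and -0.05 m and y of anvil_mid in the frame of long_tray between -0.025 and 0.025 m and z of anvil_mid in the frame of long_tray between 0.021 and 0.029 m and angle between anvil_mid's own z axis and vertical below 0.1 rad))) and x of charcoal_mid in the frame of short_tray between -0.062 and -0.011 m and y of charcoal_mid in the frame of short_tray between -0.025 and 0.025 m and z of charcoal_mid in the frame of short_tray between 0.019 and 0.027 m and x of jar_mid in the frame of short_tray between 0.03 and 0.065 m and y of jar_mid in the frame of short_tray between -0.025 and 0.025 m and z of jar_mid in the frame of short_tray between 0.028 and 0.036 m and linear speed of each of doming_block, anvil, mandrel, charcoal, jar, long_tray, short_tray below 0.02 m/s and angle between long_tray's own z axis and vertical below 0.05 rad); the robot touches nothing.
It fails at once if the cardboard tray tips by more than 8 degrees (angle between long_tray's own z axis and vertical above 0.14 rad).
It fails at once if the cardboard tray is shifted by more than 25 mm (distance of long_tray from where it was at the start of the episode above 0.025 m).
It fails at once if the wooden tray is shifted by more than 25 mm (distance of short_tray from where it was at the start of the episode above 0.025 m).
It fails at once if the bowl, handpiece or lighter is moved more than 20 mm (distance of any of bowl, handpiece, lighter from where it was at the start of the episode above 0.02 m).
It fails at once if a piece of the kits is dropped (falls free from more than about 13 mm) ((linear speed of doming_block above 0.5 m/s and contact force between doming_block and anything else below 0.02 N) or (linear speed of anvil above 0.5 m/s and contact force between anvil and anything else below 0.02 N) or (linear speed of mandrel above 0.5 m/s and contact force between mandrel and anything else below 0.02 N) or (linear speed of charcoal above 0.5 m/s and contact force between charcoal and anything else below 0.02 N) or (linear speed of jar above 0.5 m/s and contact force between jar and anything else below 0.02 N)).
It also fails if it takes over 134 s, if anything falls off the work surface, if the arm or the gripper's body presses on something with over 40 N, if the wrist force passes 120 N, or if a joint passes its speed limit or range.

ROBOT

A 6-joint arm with a two-finger parallel gripper is mounted at the origin on the work surface. World frame = base frame: x ahead of the robot, y to its left, z up, the work surface at z = 0. Lengths are in mm, angles in rad, forces in N, time in s.
With the tool pointing down it reaches from about 400 to 925 mm from the base axis. Payload 12.5 kg.
Tool frame: the origin (TCP) lies midway between the tips of the shut fingers; the grasp point (between the pads) lies 19 mm behind it; z points along the fingers, y is the line along which they close (so a half turn about z gives the same grasp; the last joint's range is limited). The gripper opens to 95 mm and grips with 3 to 60 N. Pads are 20 mm wide; open, the fingers measure 119 mm over their backs; the gripper's body (75 mm by 180 mm) begins 59 mm behind the grasp point.
Start: joints at [1.218, 0.491, 1.559, -0, 1.092, -0.106], TCP at [152.672, 606.088, 177.361] pointing down, gripper open.
Joint ranges: [-3.1, 3.1], [-0.84, 2.19], [0.05, 2.79], [-1.13, 4.28], [0.06, 2.93], [-2.69, 2.69]. Speed limits (rad/s): [2.22, 2.22, 2.79, 3.14, 3.14, 3.14].

INTERFACE

Orientations are given as [roll, pitch, yaw] about the fixed x, y, z axes, in that order (R = Rz(yaw) Ry(pitch) Rx(roll)).
In Python, from cell import state, read_camera, camera_info, env gives the robot as it stands.
- The arm moves only by the tool move_arm, never from a script. Its argument "commands" is a list of rows, each a list of 3 entries, a list of its own where there are three numbers: the shift along the world's x, y, z in cm, then the turn, a rotation vector about the world's x, y, z in degrees, then the opening, from 0 (shut) to 1 (fully open). A call has 1 to 10 rows; each row shifts and turns the commanded pose from where the row before left it; what a row does not reach is not made up. A row lasts 1/10 s, in which the tool goes at most 50 mm and 8.59 degrees, less where a joint would pass 70% of its speed; a pose out of reach is approached as far as the arm can. A call with a gripper value outside its range is refused whole. The fingers move at their own pace and stop on an object; the grip force is fixed at half the most. Time passes only in rows, so rows that do not move let the fingers close. It gives the time, the measured TCP pose, the force, the opening and the grip force at its end, in the units of the state.
- state(): the state, without advancing time (a new reading comes with each control period).
- read_camera(name): name is "side" or "top" or "wrist"; returns the picture (480x640x3 uint8, blue, green, red); there is no depth.
- camera_info(name): a dict with "K" (3x3 intrinsics, pixels), "cam_to_world" (4x4, takes a point from camera to world coordinates). Camera axes: x right, y down, z forward; pixel columns grow to the right and rows downward; lengths in mm; the calibration is good to about 2 mm. A picture is of the moment at which its call begins: read the wrist's pose just before it. camera_info takes no time and is no camera call; for the wrist camera it gives the pose at the moment of the call.
- env.job_done(): hands the job in; it is judged then, once.
The state is a dict: "t": time; "joints": joint angles; "qvel": joint speeds; "tau": joint torques, N m; "eef_pos": TCP position; "tcp_rot": TCP orientation; "ft_force": force on the tool from outside, world axes, zero at the start; "moment": the same for the moment, N m; "opening": opening from 0.0 (shut) to 1.0 (fully open); "grip_force": force on a finger pad.
Only numpy, scipy, OpenCV 4.12 (cv2) and the standard library are available. Lean on these libraries where they do the work, as an engineer would, in place of code of your own. Each camera call takes 0.05 s, during which the arm holds its last target. There are 200 camera calls.

## Working session

There is one attempt and no reset: what is moved stays moved. The work goes in short steps, Python scripts to look and compute and a tool call to move; the robot and the scene stay as the last step left them, time stands still between calls to the robot, and variables do not carry over. Pictures are saved under pics/ and viewed, at most 14 in all, crops included, and the job is handed in when it is done.

Besides the shell and the picture viewer there is one more tool, called in YAML: its name, and indented under it one key for each argument. move_arm: Moves the arm, as the interface text tells. Its arguments: {"type":"object","properties":{"commands":{"type":"array"}},"required":["commands"]}

```bash
ls; mkdir -p pics
python3 - <<'E'
from cell import *
import cv2
for n in("top","side"):
    cv2.imwrite(f"pics/{n}0.png",read_camera(n)); i=camera_info(n); print(n,i["K"],i["cam_to_world"])
print(state())
E
```

```text
pics
top [[514.797427     0.         318.1114    ]
 [  0.         514.797427   236.53264661]
 [  0.           0.           1.        ]] [[-1.55954726e-02 -9.89678312e-01  1.42455677e-01  4.79697833e+02]
 [-9.99671978e-01  1.25384342e-02 -2.23321430e-02  1.31513263e+01]
 [ 2.03154665e-02 -1.42757228e-01 -9.89549218e-01  9.84057012e+02]
 [ 0.00000000e+00  0.00000000e+00  0.00000000e+00  1.00000000e+00]]
side [[447.9993998    0.         313.14847304]
 [  0.         447.9993998  241.18485459]
 [  0.           0.           1.        ]] [[ 9.67005316e-01 -1.47527990e-01  2.07692589e-01  4.38546500e+02]
 [-2.54708839e-01 -5.75602526e-01  7.77048995e-01 -6.04410646e+02]
 [ 4.91190209e-03 -8.04311646e-01 -5.94187385e-01  5.26248148e+02]
 [ 0.00000000e+00  0.00000000e+00  0.00000000e+00  1.00000000e+00]]
{'t': 0.1, 'joints': array([ 1.21839293e+00,  4.91491374e-01,  1.55938010e+00, -5.86084057e-06,
        1.09166244e+00, -1.05620924e-01]), 'qvel': array([ 0.0002898 , -0.0001614 ,  0.00016778, -0.00038789, -0.00069954,
        0.00027685]), 'tau': array([ 2.75453523e-03, -6.13629770e+01, -2.58606309e+01,  6.94071525e-02,
        4.69369499e-02, -7.16375439e-06]), 'eef_pos': array([152.5886528 , 605.8441748 , 176.82799754]), 'tcp_rot': array([-3.14065609e+00, -9.40628156e-05,  2.89481284e+00]), 'ft_force': array([-0.6153596 , -0.48308416, -0.20797775]), 'moment': array([-0.03421653,  0.05185894, -0.04349023]), 'grip_force': 0.0, 'opening': 1.0000369066969552}
```

View pics/top0.png

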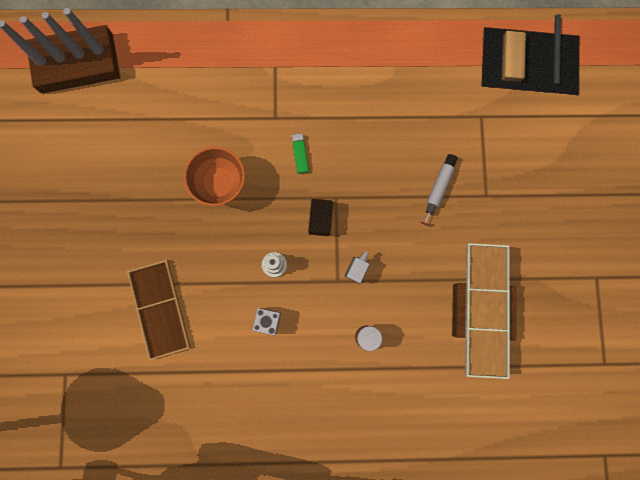

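View pics/side0.png

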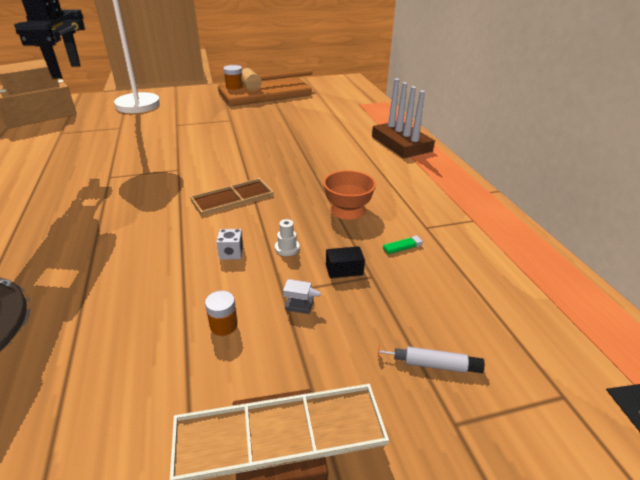

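The top view shows everything: dark tray at left (160,310), bowl (215,177), lighter (300,155), charcoal (320,217), mandrel (274,264), doming block (266,321), anvil (358,267), jar (369,338), handpiece (440,190) and long tray (488,310). The side view agrees. I'll enlarge it for pixel picking.

Run:
```python
import cv2
i=cv2.imread("pics/top0.png")
a=cv2.resize(i[195:355,240:390],None,fx=3.75,fy=3.75,interpolation=cv2.INTER_CUBIC)
cv2.imwrite("pics/c1.png",a)
b=cv2.resize(i[235:385,120:200],None,fx=4,fy=4,interpolation=cv2.INTER_CUBIC)
c=cv2.resize(i[235:385,440:525],None,fx=4,fy=4,interpolation=cv2.INTER_CUBIC)
cv2.imwrite("pics/c2.png",cv2.hconcat([b,c]))
```

```text
(no output)
```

View pics/c1.png

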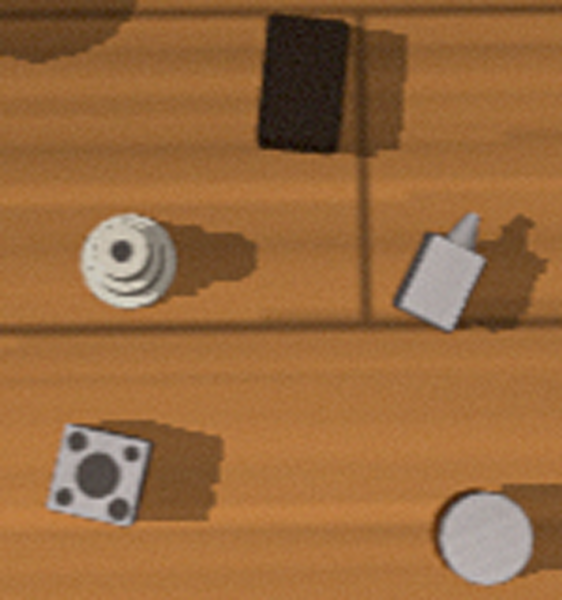

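View pics/c2.png

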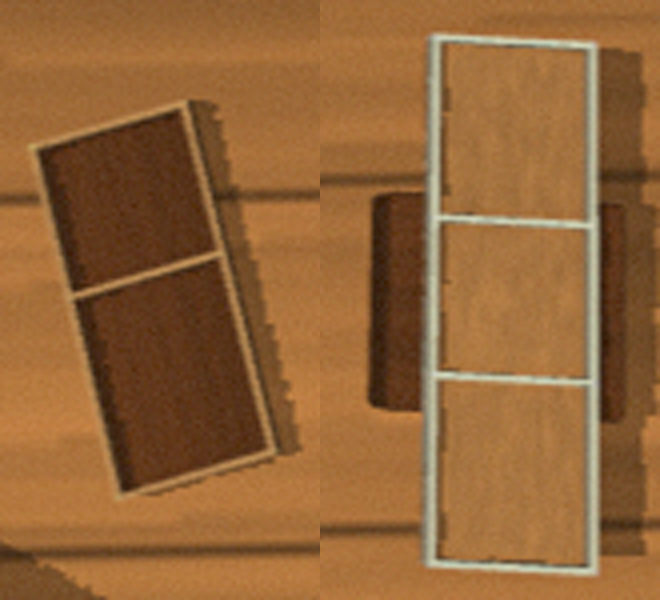

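```bash
cat > h.py <<'E'
import numpy as np
from cell import *
def ray(px,z,name="top",info=None):
    i=info or camera_info(name); K=np.array(i["K"]);T=np.array(i["cam_to_world"])
    p=np.atleast_2d(px).astype(float)
    d=np.c_[p,np.ones(len(p))]@np.linalg.inv(K).T@T[:3,:3].T
    return T[:3,3]+d*((z-T[2,3])/d[:,2])[:,None]
E
python3 - <<'E'
from h import *
def show(n,c,z,s,o):
    P=ray(np.array(c)/s+o,z)[:,:2]
    m=P.mean(0); print(n,m.round(1))
    if len(P)==4:
        for k in range(4):
            e=P[(k+1)%4]-P[k]; print("   ",np.hypot(*e).round(1),np.degrees(np.arctan2(e[1],e[0])).round(1))
o=np.array([240,195]);s=3.75
show("dome",[(67,423),(152,440),(132,525),(49,508)],42,s,o)
show("anvilhead",[(428,232),(486,262),(452,331),(395,304)],42,s,o)
show("horntip",[(473,212)],38,s,o)
show("mandrel",[(122,250)],60,s,o);show("mandrelbase",[(129,261)],8,s,o)
show("charcoal",[(270,15),(349,21),(336,153),(259,148)],38,s,o)
show("jar",[(486,538)],56,s,o)
show("short",[(30,148),(190,100),(276,455),(120,498)],11,4,np.array([120,235]))
show("shortdiv",[(73,296),(220,254)],11,4,np.array([120,235]))
show("long",[(112,36),(277,42),(278,573),(107,569)],46,4,np.array([440,235]))
show("longdiv",[(117,217),(275,224)],46,4,np.array([440,235]))
show("longdiv",[(115,375),(273,381)],46,4,np.array([440,235]))
print(camera_info("wrist"))
E
```

```text
dome [462.  87.]
    41.8 -102.1
    41.3 166.3
    40.6 77.7
    41.1 -12.0
anvilhead [551.9 -79.2]
    31.9 -118.3
    37.8 152.2
    30.7 63.8
    39.0 -25.9
horntip [586.7 -96.8]
mandrel [568.1  75. ]
mandrelbase [567.5  74.9]
charcoal [652.  -14.1]
    39.7 -95.1
    67.1 173.4
    38.2 85.5
    67.5 -5.4
jar [429.4 -96.3]
short [486.3 290.4]
    77.2 -73.7
    170.4 -165.2
    73.1 104.3
    168.0 16.2
shortdiv [497.1 294. ]
long [ 476.  -315.2]
    76.8 -92.8
    239.1 176.2
    76.7 87.7
    239.7 -3.8
longdiv [ 511.9 -318.7]
longdiv [ 441.2 -313.3]
{'K': array([[397.61051695,   0.        , 317.6661264 ],
       [  0.        , 397.61051695, 234.0667772 ],
       [  0.        ,   0.        ,   1.        ]]), 'cam_to_world': array([[ 2.45580824e-01,  9.26619567e-01,  2.84721332e-01,
         7.20608324e+01],
       [ 9.69376090e-01, -2.34678183e-01, -7.23612184e-02,
         6.26226980e+02],
       [-2.33435949e-04,  2.93772580e-01, -9.55875315e-01,
         3.83081886e+02],
       [ 0.00000000e+00,  0.00000000e+00,  0.00000000e+00,
         1.00000000e+00]])}
```

Edge lengths match the given sizes (42 mm cube, 240×77 and 170×76 trays), so I'll start. The first move is towards the doming block.

move_arm:
  commands:
    - [[2.0, -3.4, -0.2], [0, 0, 0.2], 1]
    - [[2.0, -3.4, -0.2], [0, 0, 0.2], 1]
    - [[2.0, -3.4, -0.2], [0, 0, 0.2], 1]
    - [[2.0, -3.4, -0.2], [0, 0, 0.2], 1]
    - [[2.0, -3.4, -0.2], [0, 0, 0.2], 1]
    - [[2.0, -3.4, -0.2], [0, 0, 0.2], 1]
    - [[2.0, -3.4, -0.2], [0, 0, 0.2], 1]
    - [[2.0, -3.4, -0.2], [0, 0, 0.2], 1]
    - [[2.0, -3.4, -0.2], [0, 0, 0.2], 1]
    - [[2.0, -3.4, -0.2], [0, 0, 0.2], 1]

```text
t: 1.1
eef_pos: [353.1, 264.6, 157.2]
tcp_rot: [-3.142, -0.0, 2.93]
ft_force: [-0.7, 0.6, -0.5]
opening: 0.996
grip_force: 0.0
```

move_arm:
  commands:
    - [[1.8, -2.96, -0.8], [0, 0, 0], 1]
    - [[1.8, -2.96, -0.8], [0, 0, 0], 1]
    - [[1.8, -2.96, -0.8], [0, 0, 0], 1]
    - [[1.8, -2.96, -0.8], [0, 0, 0], 1]
    - [[1.8, -2.96, -0.8], [0, 0, 0], 1]
    - [[1.9, -2.96, -0.8], [0, 0, 0], 1]
    - [[0, 0, 0], [0, 0, 0], 1]
    - [[0, 0, 0], [0, 0, 0], 1]

```text
t: 1.9
eef_pos: [461.5, 88.0, 109.0]
tcp_rot: [-3.141, -0.001, 2.928]
ft_force: [-0.3, 1.5, -0.5]
opening: 0.998
grip_force: 0.0
```

Run:
```python
from h import *
import cv2
i=camera_info("wrist"); p=read_camera("wrist"); cv2.imwrite("pics/w1.png",p)
print(state()["eef_pos"])
for q in [(462,87,42),(568,75,60),(429,-96,56)]:
    c=np.linalg.inv(i["cam_to_world"])@[*q,1]; u=i["K"]@c[:3]; print(u[:2]/u[2])
```

```text
[461.23238109  88.61051654 109.21984852]
[316.47397504 233.91958178]
[330.98988429 375.54630166]
[ 47.07380631 249.32400675]
```

View pics/w1.png

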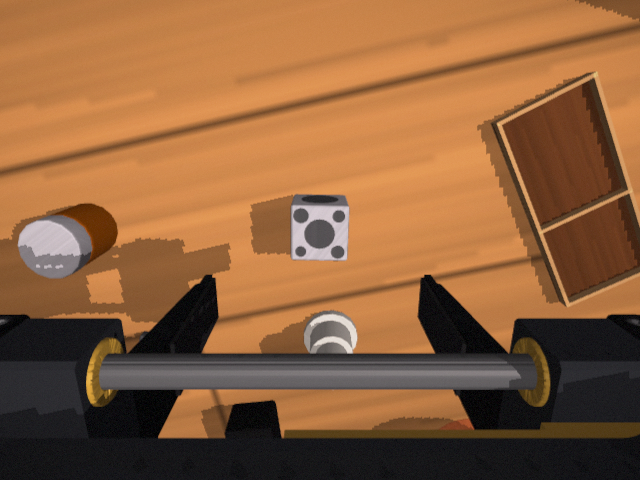

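The wrist view confirms the doming block, at (320,234) against a predicted (316,234) and square to the fingers. Going down and gripping.

move_arm:
  commands:
    - [[0, -0.1, -2], [0, 0, 0], 1]
    - [[0, 0, -2], [0, 0, 0], 1]
    - [[0, 0, -2], [0, 0, 0], 1]
    - [[0, 0, -2], [0, 0, 0], 1]
    - [[0, 0, -1.5], [0, 0, 0], 1]
    - [[0, 0, 0], [0, 0, 0], 0]
    - [[0, 0, 0], [0, 0, 0], 0]
    - [[0, 0, 0], [0, 0, 0], 0]
    - [[0, 0, 0], [0, 0, 0], 0]
    - [[0, 0, 0], [0, 0, 0], 0]

```text
t: 2.95
eef_pos: [461.9, 87.6, 15.0]
tcp_rot: [3.141, 0.001, 2.93]
ft_force: [-0.6, 0.3, -0.3]
opening: 0.636
grip_force: 0.0
```

move_arm:
  commands:
    - [[0, 0, 0], [0, 0, 0], 0]
    - [[0, 0, 0], [0, 0, 0], 0]
    - [[0, 0, 0], [0, 0, 0], 0]
    - [[0, 0, 0], [0, 0, 0], 0]
    - [[0, 0, 0], [0, 0, 0], 0]
    - [[0, 0, 0], [0, 0, 0], 0]
    - [[0, 0, 0.5], [0, 0, 0], 0]
    - [[0, 0, 1.5], [0, 0, 0], 0]
    - [[0, 0, 3], [0, 0, 0], 0]
    - [[0, 0, 3], [0, 0, 0], 0]

```text
t: 3.95
eef_pos: [461.3, 87.5, 95.4]
tcp_rot: [-3.141, -0.001, 2.93]
ft_force: [-0.0, 0.7, 0.1]
opening: 0.005
grip_force: 0.0
```

Run:
```python
from h import *
import cv2
p=read_camera("wrist"); s=read_camera("side")
cv2.imwrite("pics/w2.png",cv2.hconcat([cv2.resize(p,(400,300)),cv2.resize(s[120:390,120:480],(400,300))])); print(state())
```

```text
{'t': 4.05, 'joints': array([ 4.66331951e-02,  3.86192342e-01,  2.01913902e+00,  1.51980615e-04,
        7.30545827e-01, -1.31248269e+00]), 'qvel': array([-2.15819803e-03,  5.58357425e-02,  4.96149751e-02,  8.54942161e-05,
       -7.90546565e-02,  1.56915270e-04]), 'tau': array([ 6.69861934e-02, -4.84394825e+01, -1.88630050e+01, -1.14598568e-02,
        1.05393447e+00,  2.81558496e-04]), 'eef_pos': array([463.27164128,  87.62261822,  97.63403692]), 'tcp_rot': array([3.14003395, 0.00549976, 2.92979502]), 'ft_force': array([-0.08581888, -0.14149699,  0.2247973 ]), 'moment': array([0.06957583, 0.02696957, 0.01658825]), 'grip_force': 0.0, 'opening': 0.004958882414435485}
```

View pics/w2.png

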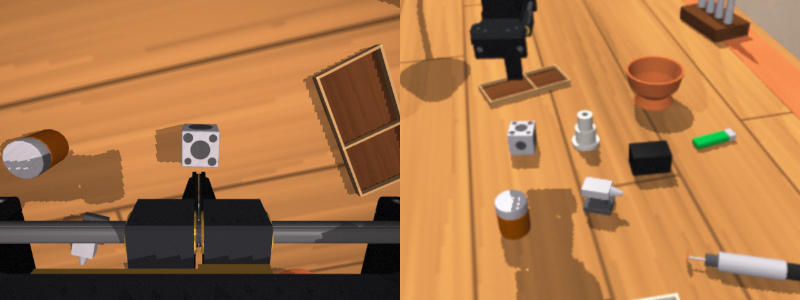

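```bash
cat >> h.py <<'E'
def proj(q,name,info=None):
    i=info or camera_info(name)
    c=np.linalg.inv(i["cam_to_world"])@[*q,1]; u=i["K"]@c[:3]; return (u[:2]/u[2]).round(1)
E
python3 - <<'E'
from h import *
e=state()["eef_pos"]; print(e, proj(e,"wrist"),proj(e,"side"),proj(e,"top"), camera_info("wrist")["cam_to_world"])
print([proj((462,87,z),"side") for z in(0,42)])
import cv2
t=read_camera("top"); cv2.imwrite("pics/t2.png",cv2.resize(t[180:420,150:450],None,fx=2,fy=2))
s=read_camera("side"); cv2.imwrite("pics/s2.png",s)
E
```

```text
[463.27164128  87.62261822  97.63403692] [317.8 267.9] [226.4 209. ] [263.8 321.3] [[ 2.11471854e-01  9.32499434e-01  2.92787398e-01  3.80829789e+02]
 [ 9.77381450e-01 -2.02455738e-01 -6.11324339e-02  1.04909019e+02]
 [ 2.27052878e-03  2.99092761e-01 -9.54221340e-01  3.03411553e+02]
 [ 0.00000000e+00  0.00000000e+00  0.00000000e+00  1.00000000e+00]]
[array([231.4, 252.6]), array([229. , 234.7])]
```

View pics/t2.png

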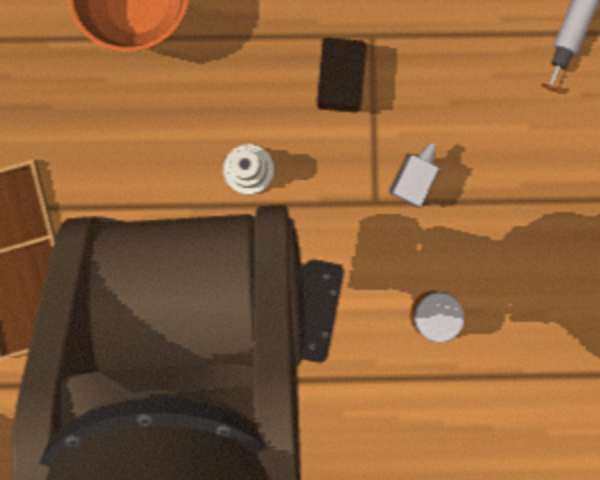

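Run:
```python
import cv2
s=cv2.imread("pics/s2.png"); cv2.circle(s,(226,209),1,(0,0,255),-1)
a=cv2.resize(s[130:280,170:270],None,fx=4,fy=4)
w=cv2.imread("pics/w2.png")[:,:400]
cv2.imwrite("pics/s2c.png",cv2.hconcat([a,cv2.resize(w,None,fx=1,fy=2)[:600]]))
```

```text
(no output)
```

View pics/s2c.png

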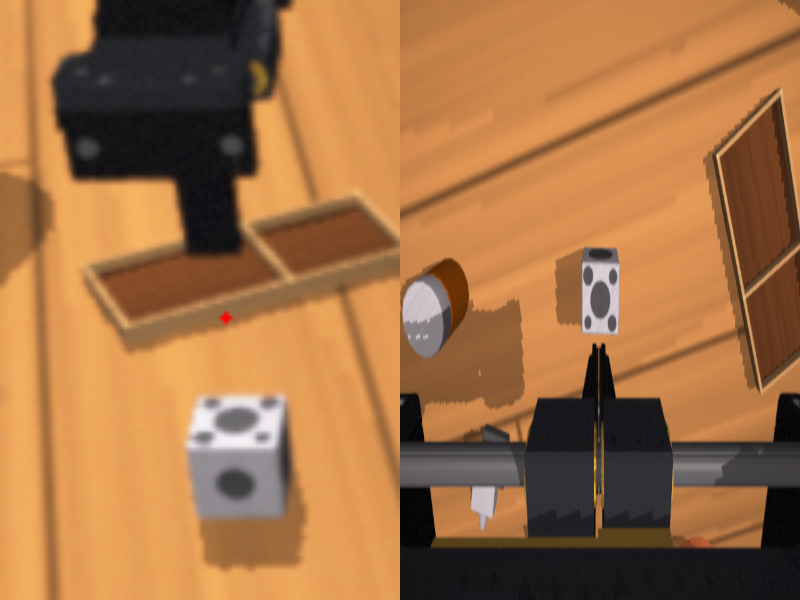

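Run:
```python
from h import *
for z in (80,98,110,120,130,140): print(z, ray((320,276),z,"wrist")[0].round(0), ray((223.3,193),z,"side")[0].round(0))
s=state(); print(s["t"],s["eef_pos"],s["joints"])
```

```text
80 [473.  86.  80.] [465. 176.  80.]
98 [466.  88.  98.] [463. 145.  98.]
110 [460.  89. 110.] [463. 124. 110.]
120 [456.  90. 120.] [462. 106. 120.]
130 [452.  91. 130.] [462.  89. 130.]
140 [448.  91. 140.] [461.  71. 140.]
4.15 [461.78189543  87.50555131  94.79540843] [ 4.65413236e-02  3.90570603e-01  2.02242615e+00  1.29497434e-04
  7.27130627e-01 -1.31250368e+00]
```

Run:
```python
from h import *
import cv2
o=np.array([240,195]);A=ray(np.array([(67,423),(152,440),(132,525),(49,508)])/3.75+o,42)
J=ray(np.array([(486,538)])/3.75+o,56)
S=ray(np.array([(276,455),(120,498),(190,100)])/4+np.array([120,235]),11)
W=np.vstack([A,J,S]); I=np.array([(349,261),(292,260),(292,205),(348,205),(55,248),(494,122),(597,73),(566,305)],float)
K=np.array(camera_info("wrist")["K"])
T=np.array(camera_info("wrist")["cam_to_world"])
# reported at w1: shift present info by eef difference (same orientation)
T1=T.copy(); T1[:3,3]+=np.array([461.2,88.6,109.2])-state()["eef_pos"]
ok,r,t=cv2.solvePnP(W,I,K,None); R=cv2.Rodrigues(r)[0]
print("pnp cam",(-R.T@t).ravel().round(1),"reported",T1[:3,3].round(1))
print("rot diff deg",np.degrees(cv2.Rodrigues(R.T@T1[:3,:3].T)[0].ravel()).round(2))
print((cv2.projectPoints(W,r,t,K,None)[0][:,0]-I).round(1).tolist())
```

```text
pnp cam [379.7 106.1 319. ] reported [379.7 105.9 315.3]
rot diff deg [-0.55  0.22 -0.17]
[[-1.3, -1.3], [-0.6, -0.2], [-0.4, 0.6], [0.6, 0.7], [0.4, 0.5], [3.5, -1.2], [-1.9, 0.2], [-0.3, 0.7]]
```

The side view puts the real fingertips about 30 mm above the reported TCP, and the wrist camera's own pose checks out. That explains the miss: the fingers closed just over the block. I'll go back down open and look from the side.

move_arm:
  commands:
    - [[0, 0, 0], [0, 0, 0], 1]
    - [[0, 0, 0], [0, 0, 0], 1]
    - [[0, 0, 0], [0, 0, 0], 1]
    - [[0, 0, 0], [0, 0, 0], 1]
    - [[0, 0, 0], [0, 0, 0], 1]
    - [[0, 0, -2], [0, 0, 0], 1]
    - [[0, 0, -2], [0, 0, 0], 1]
    - [[0, 0, -2], [0, 0, 0], 1]
    - [[0, 0, -2], [0, 0, 0], 1]
    - [[0, 0, 0], [0, 0, 0], 1]

```text
t: 5.15
eef_pos: [460.5, 87.4, 12.6]
tcp_rot: [-3.141, -0.004, 2.93]
ft_force: [-0.6, -0.2, 0.5]
opening: 0.788
grip_force: 0.0
```

Run:
```python
from h import *
import cv2
s=read_camera("side");st=state();print(st["eef_pos"],st["opening"],st["ft_force"])
cv2.imwrite("pics/s3.png",cv2.resize(s[150:300,150:330],None,fx=4,fy=4))
e=st["eef_pos"];
for d in (-1,1):
  for dz in (0,30): print(proj(e+[d*10,d*47.5,dz],"side"))
```

```text
[461.11153105  87.44991695  13.72931771] 0.8338746559620821 [ 0.58948849 -0.22070169 -0.53073436]
[227.5 263.1]
[225.6 249.9]
[232.6 232. ]
[231.  219.4]
```

View pics/s3.png

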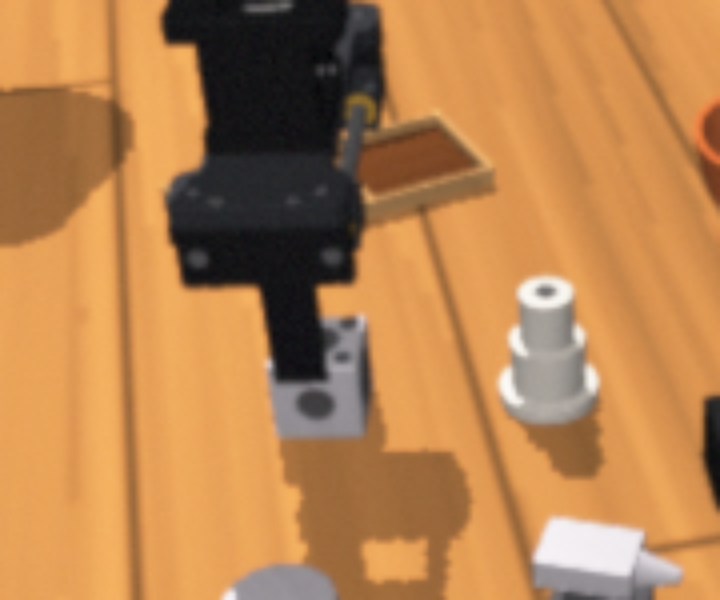

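The near fingertip's lower edge is at about (225,245) in the full image, so the tip is roughly 33–38 mm above the reported TCP. I'll lower another 30 mm and grip.

move_arm:
  commands:
    - [[0, 0, -1], [0, 0, 0], 1]
    - [[0, 0, -1], [0, 0, 0], 1]
    - [[0, 0, -0.5], [0, 0, 0], 1]
    - [[0, 0, -0.5], [0, 0, 0], 1]
    - [[0, 0, 0], [0, 0, 0], 1]
    - [[0, 0, 0], [0, 0, 0], 0]
    - [[0, 0, 0], [0, 0, 0], 0]
    - [[0, 0, 0], [0, 0, 0], 0]
    - [[0, 0, 0], [0, 0, 0], 0]
    - [[0, 0, 0], [0, 0, 0], 0]

```text
t: 6.2
eef_pos: [461.7, 87.5, -15.5]
tcp_rot: [3.141, 0.0, 2.93]
ft_force: [0.7, -0.5, -0.1]
opening: 0.637
grip_force: 0.0
```

move_arm:
  commands:
    - [[0, 0, 0], [0, 0, 0], 0]
    - [[0, 0, 0], [0, 0, 0], 0]
    - [[0, 0, 0], [0, 0, 0], 0]
    - [[0, 0, 0], [0, 0, 0], 0]
    - [[0, 0, 0], [0, 0, 0], 0]
    - [[0, 0, 0], [0, 0, 0], 0]
    - [[0, 0, 0], [0, 0, 0], 0]

```text
t: 6.9
eef_pos: [461.7, 87.6, -15.6]
tcp_rot: [3.141, 0.0, 2.93]
ft_force: [-0.1, 3.9, 2.5]
opening: 0.437
grip_force: 29.9
```

Gripped at 41.5 mm with 30 N. Lifting and carrying to the long tray.

move_arm:
  commands:
    - [[0, 0, 0.5], [0, 0, 0], 0]
    - [[0, 0, 1.5], [0, 0, 0], 0]
    - [[0, 0, 3], [0, 0, 0], 0]
    - [[0, 0, 3], [0, 0, 0], 0]
    - [[0, 0, 3], [0, 0, 0], 0]
    - [[0.1, -3, 0], [0, 0, 0], 0]
    - [[0.1, -3.5, 0], [0, 0, 1], 0]
    - [[0.1, -3.5, 0], [0, 0, 1], 0]
    - [[0.1, -3.5, 0], [0, 0, 1], 0]
    - [[0.1, -3.5, 0], [0, 0, 1], 0]

```text
t: 7.9
eef_pos: [465.9, -83.9, 94.2]
tcp_rot: [3.142, -0.001, 3.0]
ft_force: [0.1, -0.7, -5.8]
opening: 0.443
grip_force: 30.0
```

move_arm:
  commands:
    - [[0.1, -3.5, 0], [0, 0, 1], 0]
    - [[0.1, -3.5, 0], [0, 0, 1], 0]
    - [[0.1, -3.5, 0], [0, 0, 1], 0]
    - [[0.1, -3.5, 0], [0, 0, 1], 0]
    - [[0.1, -3.5, 0], [0, 0, 0], 0]
    - [[0.1, -3, 0], [0, 0, 0], 0]
    - [[0.1, -2, 0], [0, 0, 0], 0]
    - [[0, 0, 0], [0, 0, 0], 0]
    - [[0, 0, 0], [0, 0, 0], 0]

```text
t: 8.8
eef_pos: [473.1, -307.0, 93.9]
tcp_rot: [3.14, -0.001, 3.069]
ft_force: [-0.3, -0.1, -6.2]
opening: 0.442
grip_force: 29.9
```

move_arm:
  commands:
    - [[0.3, -0.8, -0.5], [0, 0, 0], 0]
    - [[0, 0, -1.5], [0, 0, 0], 0]
    - [[0, 0, -1.5], [0, 0, 0], 0]
    - [[0, 0, -1.5], [0, 0, 0], 0]
    - [[0, 0, -1], [0, 0, 0], 0]
    - [[0, 0, 0], [0, 0, 0], 0]
    - [[0, 0, 0], [0, 0, 0], 0]

```text
t: 9.5
eef_pos: [476.9, -315.4, 34.5]
tcp_rot: [3.142, 0.0, 3.07]
ft_force: [-0.2, -0.6, -5.9]
opening: 0.441
grip_force: 29.9
```

Run:
```python
from h import *
import cv2
s=read_camera("side");w=read_camera("wrist");st=state();print(st["eef_pos"],st["opening"],st["ft_force"])
cv2.imwrite("pics/s4.png",cv2.hconcat([cv2.resize(s[260:480,140:420],(480,377)),cv2.resize(w[:377],(320,377))]))
```

```text
[ 477.04496747 -315.66070316   35.0356211 ] 0.4391517996454454 [ 0.24620954 -0.05255959 -6.08461907]
```

View pics/s4.png

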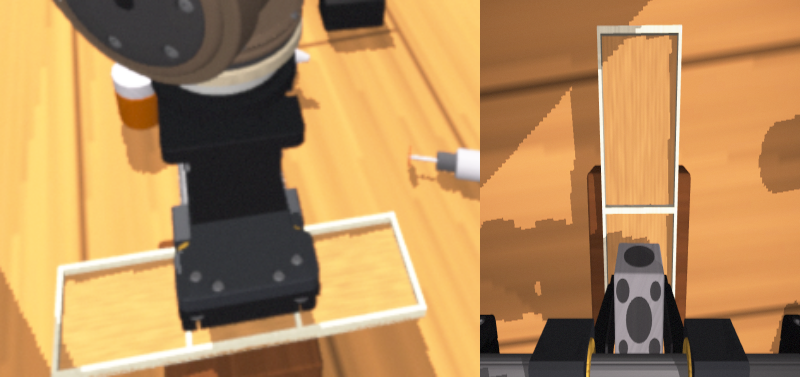

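The block hangs centred between the side walls over the middle bay. Lowering slowly onto the floor.

move_arm:
  commands:
    - [[0, 0, -0.4], [0, 0, 0], 0]
    - [[0, 0, -0.3], [0, 0, 0], 0]
    - [[0, 0, -0.2], [0, 0, 0], 0]
    - [[0, 0, -0.1], [0, 0, 0], 0]
    - [[0, 0, 0], [0, 0, 0], 0]
    - [[0, 0, 0], [0, 0, 0], 0]

```text
t: 10.2
eef_pos: [476.7, -315.6, 24.4]
tcp_rot: [3.142, 0.0, 3.069]
ft_force: [0.2, 0.4, -5.9]
opening: 0.444
grip_force: 29.9
```

move_arm:
  commands:
    - [[0, 0, -0.1], [0, 0, 0], 0]
    - [[0, 0, 0], [0, 0, 0], 0]
    - [[0, 0, 0], [0, 0, 0], 0]

```text
t: 10.5
eef_pos: [476.7, -315.6, 23.5]
tcp_rot: [-3.141, 0.0, 3.069]
ft_force: [0.7, -0.1, -4.4]
opening: 0.442
grip_force: 29.9
```

Contact begins, with the load down from 5.9 to 4.4 N. Releasing.

move_arm:
  commands:
    - [[0, 0, -0.05], [0, 0, 0], 0]
    - [[0, 0, 0], [0, 0, 0], 0.5]
    - [[0, 0, 0], [0, 0, 0], 0.6]
    - [[0, 0, 0], [0, 0, 0], 0.7]
    - [[0, 0, 0], [0, 0, 0], 0.7]
    - [[0, 0, 0], [0, 0, 0], 0.7]
    - [[0, 0, 0], [0, 0, 0], 0.7]
    - [[0, 0, 0.5], [0, 0, 0], 0.7]
    - [[0, 0, 2], [0, 0, 0], 0.7]
    - [[0, 0, 4], [0, 0, 0], 0.7]

```text
t: 11.5
eef_pos: [475.6, -314.7, 86.8]
tcp_rot: [3.139, -0.004, 3.069]
ft_force: [-0.2, -0.1, 0.1]
opening: 0.702
grip_force: 0.0
```

move_arm:
  commands:
    - [[0.98, 2.93, 0.2], [0, 0, -2.8], 1]
    - [[0.98, 2.93, 0.2], [0, 0, -2.8], 1]
    - [[0.98, 2.93, 0.2], [0, 0, -2.8], 1]
    - [[0.98, 2.93, 0], [0, 0, -2.8], 1]
    - [[0.98, 2.93, 0], [0, 0, -2.8], 1]
    - [[0.98, 2.93, 0], [0, 0, -2.8], 1]
    - [[0.98, 2.93, 0], [0, 0, -2.8], 1]
    - [[0.98, 2.93, 0], [0, 0, -2.8], 1]
    - [[0, 0, 0], [0, 0, 0], 1]
    - [[0, 0, 0], [0, 0, 0], 1]

```text
t: 12.5
eef_pos: [555.1, -80.8, 94.1]
tcp_rot: [-3.142, 0.0, 2.681]
ft_force: [0.7, 0.2, -0.4]
opening: 0.995
grip_force: 0.0
```

Run:
```python
from h import *
import cv2
w=read_camera("wrist");t=read_camera("top");st=state();print(st["eef_pos"],st["tcp_rot"])
print(proj((551.9,-79.2,42),"wrist"))
cv2.imwrite("pics/w5.png",cv2.hconcat([w[100:380,160:480],cv2.resize(t[235:385,440:525],None,fx=280/150,fy=280/150)[:280]]))
```

```text
[554.90162937 -81.83916147  94.02122754] [-3.14157329e+00  1.56315571e-04  2.67853990e+00]
[319.1 233.9]
```

View pics/w5.png

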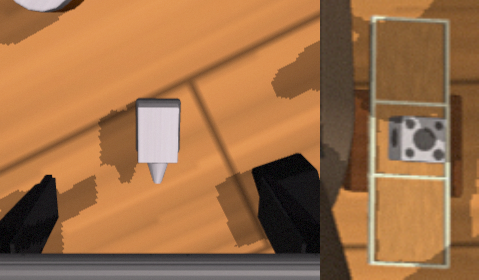

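The doming block stands in the middle bay. The anvil's head is at wrist pixel (317,235) against a predicted (319,234), and square to the fingers. Descending to grip it.

move_arm:
  commands:
    - [[-0.1, 0.1, -2.5], [0, 0, 0], 1]
    - [[0, 0, -2.5], [0, 0, 0], 1]
    - [[0, 0, -2.5], [0, 0, 0], 1]
    - [[0, 0, -1.5], [0, 0, 0], 0.9]
    - [[0, 0, -1.4], [0, 0, 0], 0.7]
    - [[0, 0, -0.5], [0, 0, 0], 0.5]
    - [[0, 0, 0], [0, 0, 0], 0]
    - [[0, 0, 0], [0, 0, 0], 0]
    - [[0, 0, 0], [0, 0, 0], 0]
    - [[0, 0, 0], [0, 0, 0], 0]

```text
t: 13.6
eef_pos: [554.4, -80.2, -14.5]
tcp_rot: [3.141, 0.001, 2.678]
ft_force: [-0.4, -0.4, 0.6]
opening: 0.465
grip_force: 0.0
```

move_arm:
  commands:
    - [[0, 0, 0], [0, 0, 0], 0]
    - [[0, 0, 0], [0, 0, 0], 0]
    - [[0, 0, 0], [0, 0, 0], 0]
    - [[0, 0, 0], [0, 0, 0], 0]
    - [[0, 0, 0], [0, 0, 0], 0]
    - [[0, 0, 0], [0, 0, 0], 0]
    - [[0, 0, 0], [0, 0, 0], 0]
    - [[0, 0, 0], [0, 0, 0], 0]

```text
t: 14.4
eef_pos: [554.2, -80.1, -14.9]
tcp_rot: [3.141, 0.0, 2.678]
ft_force: [-1.1, -0.0, 6.0]
opening: 0.292
grip_force: 30.0
```

move_arm:
  commands:
    - [[0, 0, 0.5], [0, 0, 0], 0]
    - [[0, 0, 1.5], [0, 0, 0], 0]
    - [[0, 0, 3], [0, 0, 0], 0]
    - [[0, 0, 3], [0, 0, 0], 0]
    - [[0, 0, 3], [0, 0, 0], 0]
    - [[-0.1, -3, 0], [0, 0, 2.8], 0]
    - [[-0.1, -3, 0], [0, 0, 2.8], 0]
    - [[-0.1, -3, 0], [0, 0, 2.8], 0]
    - [[-0.1, -3, 0], [0, 0, 2.8], 0]
    - [[-0.1, -3, 0], [0, 0, 2.8], 0]

```text
t: 15.4
eef_pos: [548.6, -231.1, 94.7]
tcp_rot: [3.141, -0.001, 2.925]
ft_force: [0.4, -0.2, -3.1]
opening: 0.291
grip_force: 30.0
```

move_arm:
  commands:
    - [[-0.1, -3, 0], [0, 0, 2.8], 0]
    - [[-0.1, -3, 0], [0, 0, 2.8], 0]
    - [[-0.2, -3, 0], [0, 0, 2.8], 0]
    - [[0, 0, -1], [0, 0, 0], 0]
    - [[0, 0, -1.5], [0, 0, 0], 0]
    - [[0, 0, -1.5], [0, 0, 0], 0]
    - [[0, 0, -1], [0, 0, 0], 0]
    - [[0, 0, 0], [0, 0, 0], 0]
    - [[0, 0, 0], [0, 0, 0], 0]

```text
t: 16.3
eef_pos: [545.3, -319.8, 44.9]
tcp_rot: [3.141, -0.0, 3.07]
ft_force: [0.7, 0.2, -2.8]
opening: 0.29
grip_force: 30.0
```

move_arm:
  commands:
    - [[0, 0, -0.8], [0, 0, 0], 0]
    - [[0, 0, -0.6], [0, 0, 0], 0]
    - [[0, 0, -0.3], [0, 0, 0], 0]
    - [[0, 0, -0.2], [0, 0, 0], 0]
    - [[0, 0, 0], [0, 0, 0], 0]
    - [[0, 0, 0], [0, 0, 0], 0]

```text
t: 16.9
eef_pos: [545.2, -320.1, 26.0]
tcp_rot: [3.142, 0.0, 3.069]
ft_force: [-0.1, 0.0, -2.4]
opening: 0.295
grip_force: 30.0
```

move_arm:
  commands:
    - [[0, 0, -0.1], [0, 0, 0], 0]
    - [[0, 0, 0], [0, 0, 0], 0]
    - [[0, 0, 0], [0, 0, 0], 0]

```text
t: 17.2
eef_pos: [545.1, -320.1, 24.9]
tcp_rot: [3.142, 0.0, 3.069]
ft_force: [-0.3, 0.3, -2.1]
opening: 0.292
grip_force: 30.0
```

move_arm:
  commands:
    - [[0, 0, -0.1], [0, 0, 0], 0]
    - [[0, 0, 0], [0, 0, 0], 0]
    - [[0, 0, 0], [0, 0, 0], 0]

```text
t: 17.5
eef_pos: [545.2, -320.2, 24.1]
tcp_rot: [-3.141, 0.0, 3.069]
ft_force: [0.7, -0.6, 1.1]
opening: 0.292
grip_force: 30.0
```

move_arm:
  commands:
    - [[0, 0, 0], [0, 0, 0], 0.35]
    - [[0, 0, 0], [0, 0, 0], 0.45]
    - [[0, 0, 0], [0, 0, 0], 0.6]
    - [[0, 0, 0], [0, 0, 0], 0.6]
    - [[0, 0, 0], [0, 0, 0], 0.6]
    - [[0, 0, 0], [0, 0, 0], 0.6]
    - [[0, 0, 0.5], [0, 0, 0], 0.6]
    - [[0, 0, 2], [0, 0, 0], 0.6]
    - [[0, 0, 4], [0, 0, 0], 0.6]
    - [[0, 0, 3], [0, 0, 0], 0.6]

```text
t: 18.5
eef_pos: [545.2, -320.2, 120.9]
tcp_rot: [-3.141, 0.001, 3.069]
ft_force: [0.1, 0.4, -0.3]
opening: 0.6
grip_force: 0.0
```

move_arm:
  commands:
    - [[0.2, 3.9, 0], [0, 0, 0], 1]
    - [[0.2, 3.9, 0], [0, 0, 0], 1]
    - [[0.2, 3.9, 0], [0, 0, 0], 1]
    - [[0.2, 3.9, 0], [0, 0, 0], 1]
    - [[0.2, 3.9, 0], [0, 0, 0], 1]
    - [[0.2, 3.9, 0], [0, 0, 0], 1]
    - [[0.2, 3.9, 0], [0, 0, 0], 1]
    - [[0.2, 3.9, 0], [0, 0, 0], 1]
    - [[0.2, 3.9, 0], [0, 0, 0], 1]
    - [[0.4, 4.4, 0], [0, 0, 0], 1]

```text
t: 19.5
eef_pos: [567.0, 76.2, 119.4]
tcp_rot: [3.142, 0.001, 3.069]
ft_force: [-0.2, -0.1, -0.7]
opening: 1.003
grip_force: 0.0
```

move_arm:
  commands:
    - [[0, 0, 0], [0, 0, 0], 1]
    - [[0, 0, 0], [0, 0, 0], 1]

```text
t: 19.7
eef_pos: [567.0, 75.7, 119.1]
tcp_rot: [-3.142, 0.0, 3.071]
ft_force: [0.2, -0.3, 0.3]
opening: 1.001
grip_force: 0.0
```

Run:
```python
from h import *
import cv2
w=read_camera("wrist");t=read_camera("top");st=state();print(st["eef_pos"],st["tcp_rot"])
print(proj((568,75,60),"wrist"))
cv2.imwrite("pics/w6.png",cv2.hconcat([w[100:400,160:480],cv2.resize(t[235:385,440:525],None,fx=2,fy=2)]))
```

```text
[567.08433105  74.20078049 119.02288801] [-3.14156534e+00  1.40089253e-04  3.06891037e+00]
[319.  237.3]
```

View pics/w6.png

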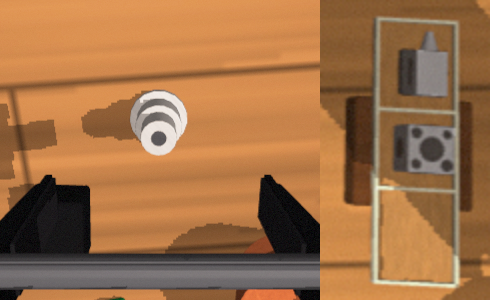

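The mandrel's top is at wrist pixel (319,238) against a predicted (319,237), and the anvil stands in its bay. Descending to grip the mandrel's top step.

move_arm:
  commands:
    - [[0.1, 0, -2.5], [0, 0, 0], 0.9]
    - [[0, 0, -2.5], [0, 0, 0], 0.8]
    - [[0, 0, -2.5], [0, 0, 0], 0.7]
    - [[0, 0, -2], [0, 0, 0], 0.6]
    - [[0, 0, -1.2], [0, 0, 0], 0.5]
    - [[0, 0, -0.5], [0, 0, 0], 0.4]
    - [[0, 0, 0], [0, 0, 0], 0]
    - [[0, 0, 0], [0, 0, 0], 0]
    - [[0, 0, 0], [0, 0, 0], 0]
    - [[0, 0, 0], [0, 0, 0], 0]

```text
t: 20.8
eef_pos: [568.5, 75.0, 7.7]
tcp_rot: [3.141, 0.001, 3.069]
ft_force: [-0.6, 0.3, 2.7]
opening: 0.264
grip_force: 30.0
```

move_arm:
  commands:
    - [[0, 0, 0], [0, 0, 0], 0]
    - [[0, 0, 0], [0, 0, 0], 0]
    - [[0, 0, 0], [0, 0, 0], 0]
    - [[0, 0, 0], [0, 0, 0], 0]
    - [[0, 0, 0], [0, 0, 0], 0]

```text
t: 21.3
eef_pos: [568.6, 75.1, 7.6]
tcp_rot: [3.141, 0.001, 3.07]
ft_force: [0.3, 2.1, 6.0]
opening: 0.266
grip_force: 30.0
```

move_arm:
  commands:
    - [[0, 0, 0.5], [0, 0, 0], 0]
    - [[0, 0, 1.5], [0, 0, 0], 0]
    - [[0, 0, 3], [0, 0, 0], 0]
    - [[0, 0, 3], [0, 0, 0], 0]
    - [[0, 0, 2.5], [0, 0, 0], 0]
    - [[-1.5, -3.4, 0], [0, 0, 0], 0]
    - [[-1.5, -3.4, 0], [0, 0, 0], 0]
    - [[-1.5, -3.4, 0], [0, 0, 0], 0]
    - [[-1.5, -3.4, 0], [0, 0, 0], 0]
    - [[-1.5, -3.4, 0], [0, 0, 0], 0]

```text
t: 22.3
eef_pos: [492.0, -96.2, 112.0]
tcp_rot: [3.141, -0.0, 3.07]
ft_force: [0.0, 0.4, -2.9]
opening: 0.265
grip_force: 30.0
```

move_arm:
  commands:
    - [[-1.5, -3.4, 0], [0, 0, 0], 0]
    - [[-1.5, -3.4, 0], [0, 0, 0], 0]
    - [[-1.5, -3.4, 0], [0, 0, 0], 0]
    - [[-1.5, -3.4, 0], [0, 0, 0], 0]
    - [[-1.5, -3.4, 0], [0, 0, 0], 0]
    - [[-1.0, -3, 0], [0, 0, 0], 0]
    - [[-0.5, -1.4, 0], [0, 0, 0], 0]
    - [[0, 0, 0], [0, 0, 0], 0]
    - [[0, 0, 0], [0, 0, 0], 0]

```text
t: 23.2
eef_pos: [403.0, -308.4, 111.7]
tcp_rot: [3.141, -0.001, 3.069]
ft_force: [0.3, 0.3, -2.1]
opening: 0.264
grip_force: 30.0
```

Next I go 4 mm further back along x, then lower from 111.7 to about 48.

move_arm:
  commands:
    - [[-0.4, -0.2, -1], [0, 0, 0], 0]
    - [[0, 0, -1.5], [0, 0, 0], 0]
    - [[0, 0, -1.5], [0, 0, 0], 0]
    - [[0, 0, -1], [0, 0, 0], 0]
    - [[0, 0, -0.7], [0, 0, 0], 0]
    - [[0, 0, -0.4], [0, 0, 0], 0]
    - [[0, 0, -0.2], [0, 0, 0], 0]
    - [[0, 0, 0], [0, 0, 0], 0]
    - [[0, 0, 0], [0, 0, 0], 0]

```text
t: 24.1
eef_pos: [399.2, -311.3, 49.2]
tcp_rot: [-3.141, 0.0, 3.069]
ft_force: [0.5, -0.6, -2.4]
opening: 0.268
grip_force: 30.0
```

move_arm:
  commands:
    - [[0, 0, -0.1], [0, 0, 0], 0]
    - [[0, 0, 0], [0, 0, 0], 0]
    - [[0, 0, 0], [0, 0, 0], 0]

```text
t: 24.4
eef_pos: [399.1, -311.1, 48.0]
tcp_rot: [-3.142, 0.0, 3.069]
ft_force: [0.5, -0.2, -2.9]
opening: 0.265
grip_force: 30.0
```

move_arm:
  commands:
    - [[0, 0, -0.1], [0, 0, 0], 0]
    - [[0, 0, 0], [0, 0, 0], 0]
    - [[0, 0, 0], [0, 0, 0], 0]

```text
t: 24.7
eef_pos: [399.0, -311.1, 46.8]
tcp_rot: [3.141, -0.0, 3.069]
ft_force: [-0.1, -0.8, -2.5]
opening: 0.264
grip_force: 30.0
```

move_arm:
  commands:
    - [[0, 0, -0.1], [0, 0, 0], 0]
    - [[0, 0, 0], [0, 0, 0], 0]
    - [[0, 0, 0], [0, 0, 0], 0]

```text
t: 25.0
eef_pos: [399.2, -311.1, 46.6]
tcp_rot: [-3.141, 0.001, 3.069]
ft_force: [-0.8, 2.4, 7.8]
opening: 0.261
grip_force: 30.0
```

Contact is firm. Releasing.

move_arm:
  commands:
    - [[0, 0, 0.05], [0, 0, 0], 0.3]
    - [[0, 0, 0], [0, 0, 0], 0.4]
    - [[0, 0, 0], [0, 0, 0], 0.5]
    - [[0, 0, 0], [0, 0, 0], 0.5]
    - [[0, 0, 0], [0, 0, 0], 0.5]
    - [[0, 0, 0], [0, 0, 0], 0.5]
    - [[0, 0, 0.5], [0, 0, 0], 0.5]
    - [[0, 0, 2], [0, 0, 0], 0.5]
    - [[0, 0, 4], [0, 0, 0], 0.5]
    - [[0, 0, 1], [0, 0, 0], 0.5]

```text
t: 26.0
eef_pos: [400.1, -312.0, 124.8]
tcp_rot: [-3.139, 0.003, 3.069]
ft_force: [-0.5, -0.1, -0.4]
opening: 0.497
grip_force: 0.0
```

move_arm:
  commands:
    - [[0.4, 3.1, 0], [0, 0, 2.8], 1]
    - [[0.4, 3.1, 0], [0, 0, 2.8], 1]
    - [[0.4, 3.1, 0], [0, 0, 2.8], 1]
    - [[0.4, 3.1, 0], [0, 0, 2.8], 1]
    - [[0.4, 3.1, 0], [0, 0, 2.8], 1]
    - [[0.4, 3.1, 0], [0, 0, 2.8], 1]
    - [[0.4, 3.0, 0], [0, 0, 2.8], 1]
    - [[0, 0, 0], [0, 0, 0], 1]
    - [[0, 0, 0], [0, 0, 0], 1]

```text
t: 26.9
eef_pos: [427.2, -94.8, 121.4]
tcp_rot: [-3.141, 0.0, -2.871]
ft_force: [-0.3, 1.1, -0.2]
opening: 0.997
grip_force: 0.0
```

Run:
```python
from h import *
import cv2
w=read_camera("wrist");t=read_camera("top");st=state();print(st["eef_pos"],st["tcp_rot"])
print(proj((429.4,-96.3,56),"wrist"))
cv2.imwrite("pics/w7.png",cv2.hconcat([w[100:400,160:480],cv2.resize(t[235:385,440:525],None,fx=2,fy=2)]))
```

```text
[427.10489738 -95.67773608 121.36883015] [-3.14151502e+00  1.04025508e-04 -2.87264356e+00]
[316.3 236.2]
```

View pics/w7.png

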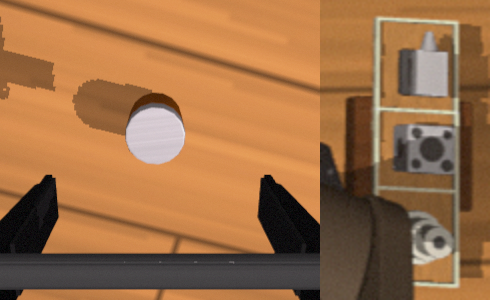

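The jar lid is at (316,234), as predicted, and all three forming pieces stand in the cardboard tray. Descending on the jar.

move_arm:
  commands:
    - [[0.2, -0.1, -3], [0, 0, 0], 1]
    - [[0, 0, -3], [0, 0, 0], 0.95]
    - [[0, 0, -3], [0, 0, 0], 0.9]
    - [[0, 0, -2], [0, 0, 0], 0.8]
    - [[0, 0, -1.5], [0, 0, 0], 0.7]
    - [[0, 0, -0.8], [0, 0, 0], 0.6]
    - [[0, 0, 0], [0, 0, 0], 0]
    - [[0, 0, 0], [0, 0, 0], 0]
    - [[0, 0, 0], [0, 0, 0], 0]
    - [[0, 0, 0], [0, 0, 0], 0]

```text
t: 28.0
eef_pos: [429.5, -96.3, -11.0]
tcp_rot: [-3.141, 0.001, -2.872]
ft_force: [-1.6, -2.1, 3.4]
opening: 0.46
grip_force: 30.0
```

move_arm:
  commands:
    - [[0, 0, 0], [0, 0, 0], 0]
    - [[0, 0, 0], [0, 0, 0], 0]
    - [[0, 0, 0], [0, 0, 0], 0]
    - [[0, 0, 0], [0, 0, 0], 0]
    - [[0, 0, 0], [0, 0, 0], 0]

```text
t: 28.5
eef_pos: [429.4, -96.3, -11.0]
tcp_rot: [-3.141, 0.001, -2.872]
ft_force: [-0.8, -2.3, 7.5]
opening: 0.457
grip_force: 30.0
```

move_arm:
  commands:
    - [[0, 0, 0.5], [0, 0, 0], 0]
    - [[0, 0, 1.5], [0, 0, 0], 0]
    - [[0, 0, 3], [0, 0, 0], 0]
    - [[0, 0, 3], [0, 0, 0], 0]
    - [[0, 0, 2.5], [0, 0, 0], 0]
    - [[0.9, 3.4, 0], [0, 0, 0], 0]
    - [[0.9, 3.4, 0], [0, 0, 0], 0]
    - [[0.9, 3.4, 0], [0, 0, 0], 0]
    - [[0.9, 3.4, 0], [0, 0, 0], 0]
    - [[0.9, 3.4, 0], [0, 0, 0], 0]

```text
t: 29.5
eef_pos: [474.0, 75.4, 93.8]
tcp_rot: [3.141, 0.0, -2.872]
ft_force: [0.1, -1.0, -0.6]
opening: 0.455
grip_force: 30.0
```

move_arm:
  commands:
    - [[0.9, 3.4, 0], [0, 0, 0], 0]
    - [[0.9, 3.4, 0], [0, 0, 0], 0]
    - [[0.9, 3.4, 0], [0, 0, 0], 0]
    - [[0.9, 3.4, 0], [0, 0, 0], 0]
    - [[0.9, 3.4, 0], [0, 0, 0], 0]
    - [[0.9, 3.4, 0], [0, 0, 0], 0]
    - [[0.4, 2.4, 0], [0, 0, 0], 0]
    - [[0, 0, 0], [0, 0, 0], 0]
    - [[0, 0, 0], [0, 0, 0], 0]

```text
t: 30.4
eef_pos: [531.4, 301.8, 93.3]
tcp_rot: [-3.141, -0.001, -2.871]
ft_force: [0.2, -0.5, -1.5]
opening: 0.458
grip_force: 30.0
```

move_arm:
  commands:
    - [[0.1, 0.1, -2], [0, 0, 0], 0]
    - [[0, 0, -2.5], [0, 0, 0], 0]
    - [[0, 0, -2], [0, 0, 0], 0]
    - [[0, 0, -1.5], [0, 0, 0], 0]
    - [[0, 0, -1], [0, 0, 0], 0]
    - [[0, 0, -0.5], [0, 0, 0], 0]
    - [[0, 0, -0.3], [0, 0, 0], 0]
    - [[0, 0, 0], [0, 0, 0], 0]
    - [[0, 0, 0], [0, 0, 0], 0]

```text
t: 31.3
eef_pos: [533.3, 303.0, -4.1]
tcp_rot: [3.141, 0.001, -2.872]
ft_force: [0.1, -0.2, -1.3]
opening: 0.458
grip_force: 30.0
```

move_arm:
  commands:
    - [[0, 0, -0.1], [0, 0, 0], 0]
    - [[0, 0, 0], [0, 0, 0], 0]
    - [[0, 0, 0], [0, 0, 0], 0]

```text
t: 31.6
eef_pos: [533.1, 303.0, -5.4]
tcp_rot: [3.141, 0.0, -2.872]
ft_force: [0.7, -0.4, -1.5]
opening: 0.462
grip_force: 30.0
```

move_arm:
  commands:
    - [[0, 0, -0.1], [0, 0, 0], 0]
    - [[0, 0, -0.05], [0, 0, 0], 0]
    - [[0, 0, 0], [0, 0, 0], 0]
    - [[0, 0, 0], [0, 0, 0], 0]

```text
t: 32.0
eef_pos: [533.1, 302.9, -6.9]
tcp_rot: [3.141, 0.0, -2.872]
ft_force: [-2.0, -0.3, 4.2]
opening: 0.459
grip_force: 30.0
```

Contact. Releasing and lifting.

move_arm:
  commands:
    - [[0, 0, 0], [0, 0, 0], 0.5]
    - [[0, 0, 0], [0, 0, 0], 0.6]
    - [[0, 0, 0], [0, 0, 0], 0.7]
    - [[0, 0, 0], [0, 0, 0], 0.7]
    - [[0, 0, 0], [0, 0, 0], 0.7]
    - [[0, 0, 0], [0, 0, 0], 0.7]
    - [[0, 0, 0.5], [0, 0, 0], 0.7]
    - [[0, 0, 2.5], [0, 0, 0], 0.7]
    - [[0, 0, 4], [0, 0, 0], 0.7]
    - [[0, 0, 4.5], [0, 0, 0], 0.7]

```text
t: 33.0
eef_pos: [532.5, 302.6, 108.7]
tcp_rot: [-3.141, -0.002, -2.872]
ft_force: [0.6, 0.7, 0.7]
opening: 0.699
grip_force: 0.0
```

move_arm:
  commands:
    - [[1.2, -3.2, 0], [0, 0, -2.1], 1]
    - [[1.2, -3.2, 0], [0, 0, -2.1], 1]
    - [[1.2, -3.2, 0], [0, 0, -2.1], 1]
    - [[1.2, -3.2, 0], [0, 0, -2.1], 1]
    - [[1.2, -3.2, 0], [0, 0, -2.1], 1]
    - [[1.2, -3.2, 0], [0, 0, -2.1], 1]
    - [[1.2, -3.2, 0], [0, 0, -2.1], 1]
    - [[1.2, -3.2, 0], [0, 0, -2.1], 1]
    - [[1.2, -3.2, 0], [0, 0, -2.1], 1]
    - [[1.2, -2.9, 0], [0, 0, -1.9], 1]

```text
t: 34.0
eef_pos: [653.4, -15.7, 108.3]
tcp_rot: [3.142, 0.0, 3.047]
ft_force: [0.9, -0.5, -0.4]
opening: 0.999
grip_force: 0.0
```

move_arm:
  commands:
    - [[0, 0, 0], [0, 0, 0], 1]
    - [[0, 0, 0], [0, 0, 0], 1]

```text
t: 34.2
eef_pos: [652.9, -14.5, 107.9]
tcp_rot: [3.141, -0.0, 3.047]
ft_force: [-0.8, 0.6, -0.5]
opening: 1.001
grip_force: 0.0
```

Run:
```python
from h import *
import cv2
i=camera_info("wrist");w=read_camera("wrist");st=state();print(st["eef_pos"],st["tcp_rot"])
cv2.imwrite("pics/w8.png",w)
print(proj((652,-14.1,38),"wrist",i))
m=(w.max(2)<45).astype(np.uint8); m[330:]=0
n,l,s,c=cv2.connectedComponentsWithStats(m)
for k in range(1,n):
    if s[k,4]>800: print(s[k],c[k],cv2.minAreaRect(np.argwhere(l==k)[:,::-1].astype(np.float32)))
```

```text
[652.70061476 -13.73258666 107.92090489] [ 3.14131189e+00 -3.82972049e-04  3.04857520e+00]
[318.2 230.4]
[ 292  184   57   90 4952] [319.59107431 228.71950727] ((320.0, 228.5), (89.0, 56.0), 90.0)
[ 152  275   66   55 2037] [193.42660776 308.92538046] ((194.75003051757812, 315.2500305175781), (42.42640686035156, 79.90306091308594), 45.0)
[ 419  275   65   55 2035] [442.18329238 308.99312039] ((440.7500305175781, 315.25), (79.19595336914062, 41.719295501708984), 45.0)
[   0  315  122   15 1422] [ 57.48523207 323.47890295] ((60.49999237060547, 321.9999694824219), (120.99998474121094, 13.999998092651367), -0.0)
[ 514  315  126   15 1456] [579.21771978 323.44574176] ((576.5, 322.0), (14.0, 125.0), 90.0)
```

The charcoal blob is at (320,228) against a predicted (318,230), and axis-aligned in the wrist frame. Descending.

move_arm:
  commands:
    - [[0, 0, -3], [0, 0, 0], 1]
    - [[0, 0, -3], [0, 0, 0], 1]
    - [[0, 0, -2.5], [0, 0, 0], 0.9]
    - [[0, 0, -2], [0, 0, 0], 0.8]
    - [[0, 0, -1.3], [0, 0, 0], 0.7]
    - [[0, 0, -0.5], [0, 0, 0], 0.6]
    - [[0, 0, 0], [0, 0, 0], 0]
    - [[0, 0, 0], [0, 0, 0], 0]
    - [[0, 0, 0], [0, 0, 0], 0]
    - [[0, 0, 0], [0, 0, 0], 0]

```text
t: 35.25
eef_pos: [653.6, -14.1, -14.2]
tcp_rot: [3.141, 0.001, 3.048]
ft_force: [-0.8, 1.7, 3.6]
opening: 0.44
grip_force: 30.0
```

move_arm:
  commands:
    - [[0, 0, 0], [0, 0, 0], 0]
    - [[0, 0, 0], [0, 0, 0], 0]
    - [[0, 0, 0], [0, 0, 0], 0]
    - [[0, 0, 0], [0, 0, 0], 0]
    - [[0, 0, 0], [0, 0, 0], 0]

```text
t: 35.75
eef_pos: [653.6, -14.1, -14.1]
tcp_rot: [3.141, 0.001, 3.048]
ft_force: [-0.4, 0.2, 5.5]
opening: 0.438
grip_force: 30.0
```

move_arm:
  commands:
    - [[0, 0, 0.5], [0, 0, 0], 0]
    - [[0, 0, 1.5], [0, 0, 0], 0]
    - [[0, 0, 3], [0, 0, 0], 0]
    - [[0, 0, 3.5], [0, 0, 0], 0]
    - [[0, 0, 3], [0, 0, 0], 0]
    - [[-2, 2.9, 0], [0, 0, 2.1], 0]
    - [[-2, 2.9, 0], [0, 0, 2.1], 0]
    - [[-2, 2.9, 0], [0, 0, 2.1], 0]
    - [[-2, 2.9, 0], [0, 0, 2.1], 0]
    - [[-2, 2.9, 0], [0, 0, 2.1], 0]

```text
t: 36.75
eef_pos: [552.3, 131.8, 101.0]
tcp_rot: [3.141, 0.001, -3.05]
ft_force: [-0.3, 0.1, -0.7]
opening: 0.437
grip_force: 30.0
```

move_arm:
  commands:
    - [[-2, 2.9, 0], [0, 0, 2.1], 0]
    - [[-2, 2.9, 0], [0, 0, 2.1], 0]
    - [[-2, 2.9, 0], [0, 0, 2.1], 0]
    - [[-2, 2.9, 0], [0, 0, 2.1], 0]
    - [[-2, 2.9, 0], [0, 0, 1.9], 0]
    - [[0, 0, 0], [0, 0, 0], 0]
    - [[0, 0, 0], [0, 0, 0], 0]

```text
t: 37.45
eef_pos: [453.0, 276.4, 100.8]
tcp_rot: [3.141, 0.001, -2.87]
ft_force: [0.9, -0.3, -1.0]
opening: 0.437
grip_force: 30.0
```

Moving (-2, +4) mm, then lowering to about -8.

move_arm:
  commands:
    - [[-0.2, 0.4, -2], [0, 0, 0], 0]
    - [[0, 0, -3], [0, 0, 0], 0]
    - [[0, 0, -2.5], [0, 0, 0], 0]
    - [[0, 0, -1.5], [0, 0, 0], 0]
    - [[0, 0, -1], [0, 0, 0], 0]
    - [[0, 0, -0.5], [0, 0, 0], 0]
    - [[0, 0, -0.3], [0, 0, 0], 0]
    - [[0, 0, 0], [0, 0, 0], 0]
    - [[0, 0, 0], [0, 0, 0], 0]

```text
t: 38.35
eef_pos: [451.4, 280.0, -7.5]
tcp_rot: [3.141, 0.001, -2.872]
ft_force: [0.1, 0.0, -0.3]
opening: 0.436
grip_force: 30.0
```

move_arm:
  commands:
    - [[0, 0, -0.1], [0, 0, 0], 0]
    - [[0, 0, 0], [0, 0, 0], 0]
    - [[0, 0, 0], [0, 0, 0], 0]

```text
t: 38.65
eef_pos: [451.1, 280.0, -8.9]
tcp_rot: [3.141, 0.0, -2.872]
ft_force: [-0.1, 0.7, -0.3]
opening: 0.439
grip_force: 30.0
```

move_arm:
  commands:
    - [[0, 0, -0.1], [0, 0, 0], 0]
    - [[0, 0, -0.05], [0, 0, 0], 0]
    - [[0, 0, 0], [0, 0, 0], 0]
    - [[0, 0, 0], [0, 0, 0], 0]

```text
t: 39.05
eef_pos: [451.1, 279.9, -10.2]
tcp_rot: [3.141, 0.0, -2.872]
ft_force: [-2.7, -0.8, 5.8]
opening: 0.435
grip_force: 30.0
```

move_arm:
  commands:
    - [[0, 0, 0], [0, 0, 0], 0.5]
    - [[0, 0, 0], [0, 0, 0], 0.6]
    - [[0, 0, 0], [0, 0, 0], 0.7]
    - [[0, 0, 0], [0, 0, 0], 0.7]
    - [[0, 0, 0], [0, 0, 0], 0.7]
    - [[0, 0, 0], [0, 0, 0], 0.7]
    - [[0, 0, 0.5], [0, 0, 0], 0.7]
    - [[0, 0, 2.5], [0, 0, 0], 0.7]
    - [[0, 0, 4], [0, 0, 0], 0.7]
    - [[0, 0, 4.5], [0, 0, 0], 0.7]

```text
t: 40.05
eef_pos: [450.4, 279.6, 105.3]
tcp_rot: [-3.141, -0.002, -2.872]
ft_force: [1.1, 0.4, -0.6]
opening: 0.696
grip_force: 0.0
```

move_arm:
  commands:
    - [[-2.2, 3, 0.5], [0, 0, 0], 0.7]
    - [[-2.2, 3, 0.5], [0, 0, 0], 0.7]
    - [[-2.2, 3, 0.5], [0, 0, 0], 0.7]
    - [[-2.2, 3, 0.5], [0, 0, 0], 0.7]
    - [[-2.2, 3, 0.5], [0, 0, 0], 0.7]
    - [[-2.2, 3, 0.5], [0, 0, 0], 0.7]
    - [[-2.2, 3, 0.5], [0, 0, 0], 0.7]
    - [[-2.2, 3, 0.5], [0, 0, 0], 0.7]
    - [[-2.2, 3, 0.5], [0, 0, 0], 0.7]
    - [[0, 0, 0], [0, 0, 0], 0.7]

```text
t: 41.05
eef_pos: [250.7, 552.7, 150.2]
tcp_rot: [3.14, 0.001, -2.868]
ft_force: [0.3, -0.6, -0.6]
opening: 0.702
grip_force: 0.0
```

Run:
```python
from h import *
import cv2
t=read_camera("top");s=read_camera("side");print(state()["eef_pos"],state()["ft_force"])
a=np.hstack([cv2.resize(t[235:385,120:205],None,fx=2,fy=2),cv2.resize(t[235:385,440:525],None,fx=2,fy=2)])
cv2.imwrite("pics/fin.png",np.hstack([a,cv2.resize(s[100:480],(460,300))]))
```

```text
[252.46883018 549.95696867 149.42285331] [-0.07548296 -0.08679011 -0.73925091]
```

View pics/fin.png

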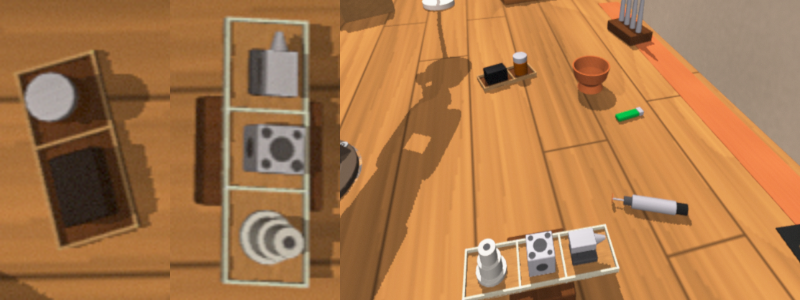

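All five pieces stand in their bays. I'll check numerically and hand in.

Run:
```python
from h import *
def tf(p,c,a):
    d=p[0,:2]-c; a=np.radians(a); return (np.array([[np.cos(a),np.sin(a)],[-np.sin(a),np.cos(a)]])@d).round(1)
S=np.array([486.3,290.4]);L=np.array([476,-315.2])
print("jar",tf(ray((145,283.5),60),S,15.5),"char",tf(ray((120+83/2,235+187/2),42),S,15.5))
print("dome",tf(ray((440+113/2,235+75),81),L,-4),"mandrel",tf(ray((440+118/2,235+242/2),99),L,-4),"anvil head",tf(ray((440+109/2,235+72/2),81),L,-4))
print(env.job_done())
```

```text
jar [47.2 -1.6] char [-36.8  -5.6]
dome [ 0.1 -2.1] mandrel [-77.3  -0.1] anvil head [68.2  1.8]
the job is handed in; nothing more can be done
None
```

Job handed in at about 41 s of the 134 s allowed; I have not seen the judging result. The final pictures show all five pieces upright in their correct bays, within about 6 mm of where I aimed them.

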